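# Set and lock the height stop on a specimen

## Task

Gently lower the stop rod of the little grey stand until its foot touches the brass stub standing in the round mount below it, without pressing hard on the stub or moving the mount. Then swing the clamp lever clockwise as far as it goes so that the rod is locked while still resting on the stub, let go, and leave the other things on the bench as they are.

Things in the scene. Friction and masses are not known exactly. Their poses are not given: they have to be found in the camera images.
- stand: grey stand fixed to the bench. Origin under the rod's axis at bench level, z up; its x axis points from the rod to the steel column behind it (95 mm away, 32 mm thick, 145 mm high). Base plate 200 x 150 x 15 mm (x -70 to +130, y -75 to +75). An overhanging arm, z 105 to 135 mm, y -18 to +34 mm, carries the rod and, on its top, the clamp lever.
- stop_rod: the steel stop rod, vertical, 12 mm thick, sliding down through the stand's arm by up to 62 mm; black mushroom cap on top (34 mm across, 20 mm high). Origin on its axis at the cap's underside, z up; 125 mm below it the underside of its 18 mm foot, a spring plunger that gives 1 mm per 5 N, up to 6 mm. Clamp open: a push of about 2 N on the cap moves it down, and it stays where left.
- cap_top (a point): centre of the flat top of the cap (26 mm flat), 240 mm above the bench when the rod is highest, at least 228 mm at the start (the foot is 145 mm below it)
- mount: loose round aluminium mount, 60 mm across, 22 mm high, 350 g, standing on the base plate under the rod; origin centre of its underside, z up. A brass stub 28 mm across stands up out of its middle by 2 to 18 mm: how far is set anew each time and is not measured. The stub does not yield; A few newtons of contact are plenty, and more than 15 N would damage it.
- clamp_turn (a joint): angle of the clamp lever, rad, 0 to 1.2. 0: open, the lever points along the stand's -x. It grows clockwise seen from above (the lever's end moves towards the stand's +y). From about 0.6 its cam presses on the rod and turning gets stiffer, a few newtons at the post; at 1.2 it meets a hard end stop, fully locked, and stays there by friction.
- clamp_pivot (a point): point on the lever's vertical pivot axis, beside the rod at x 0, y +19.3 mm in the stand's frame, 135.5 mm above the bench (top of the arm)
- lever_grip (a point): top centre of the upright black post (13 mm thick, 40 mm high, straight) at the end of the lever, 70 mm from the pivot axis, 196.5 mm above the bench; the post stands on the flat 12 mm wide lever bar, whose top is 156.5 mm above the bench
- spare_stub: loose brass stub 28 mm across, 16 mm high, on the base plate beside the mount; leave alone
- dish: loose open glass dish 90 mm across, 16 mm high; leave alone
- tweezers: loose steel tweezers 120 mm long, 10 mm high; leave alone
- slide_box: loose open grey box 90 x 130 x 35 mm; leave alone
- jar: loose amber jar 56 mm across, 75 mm high; leave alone
- objective: loose dark lens barrel 40 mm across, 46 mm high; leave alone
- brush: loose brush 160 mm long; leave alone
Not all that is in view belongs to the job. Of the things like the mount, leave any that is purple; of the rest the larger one is meant.

How it is judged:
By the outcome, as a careful person would: the job done as asked, in the order asked, and still so for the second after the job is handed in, with the robot touching nothing.
It also fails if it takes over 54 s, if anything falls off the work surface, if the arm or the gripper's body presses on something with over 40 N, if the wrist force passes 120 N, or if a joint passes its speed limit or range.

## Robot

A 6-joint arm with a two-finger parallel gripper is mounted at the origin on the work surface. World frame = base frame: x ahead of the robot, y to its left, z up, the work surface at z = 0. Lengths are in m, angles in rad, forces in N, time in s.
With the tool pointing down it reaches from about 0.425 to 0.95 m from the base axis. Payload 3.5 kg.
Tool frame: the origin (TCP) lies at the very end of the fingers, on their centre line; the grasp point (between the pads) lies 19 mm behind it; z points along the fingers, y is the direction in which the jaws open and shut (so a half turn about z gives the same grasp; the last joint's range is limited). The gripper opens to 85 mm and grips with 20 to 120 N. Pads are 22 mm wide; open, the fingers measure 114 mm over their backs; the gripper's body (76 mm by 85 mm) begins 54 mm behind the grasp point. The pads swing forward as they close: fully open they stand 13 mm farther back than shut.
Start: joints at [-1.487, 0.286, 1.577, -0, 1.279, -0.15], TCP at [0.156, -0.657, 0.231] pointing down, gripper open.
Joint ranges: [-2.77, 2.77], [-0.9, 2.22], [0.21, 2.48], [-1.53, 4.67], [0.24, 2.81], [-2.84, 2.84]. Speed limits (rad/s): [2.79, 2.79, 3.14, 3.14, 3.14, 3.14].

## Interface

Orientations are given as a unit quaternion [x, y, z, w].
In Python, from plant import get_state, vision, ctrl, cut_out gives the robot as it stands.
- The arm moves only by the tool jog_arm, never from a script. Its argument "commands" is text: rows parted by semicolons, each of 6 numbers parted by spaces: the shift along the world's x, y, z in m, then the turn, a rotation vector about the world's x, y, z in rad. A call has 1 to 20 rows; each row is the pose to reach, as a shift and turn from the pose commanded when the call began; what a row does not reach only later rows make up. A row lasts 1/8 s, in which the tool goes at most 62.5 mm and 10.7 degrees, less where a joint would pass 70% of its speed; a pose out of reach is approached as far as the arm can. A call with a gripper value outside its range is refused whole. "gripper" is the opening in per cent of the stroke, from 0 (shut) to 100 (fully open), set as the call begins (left out, the last holds). The fingers move at their own pace and stop on an object; "grip_force" is the grip in N (left out, the last holds). Time passes only in rows, so rows that repeat a pose let the fingers close. It gives the time, the measured TCP pose, the force and the opening at its end, in the units of the state.
- get_state(): the state, without advancing time (a new reading comes with each control period).
- vision.read_camera(name): name is "scene" or "side" or "wrist"; returns a dict with "frame" (480x640x3 uint8, red, green, blue), "z_map" (480x640 float32, m along the optical axis (not along the pixel's ray), 0 where there is no reading), "fx", "fy", "cx", "cy" (pixels), "R" (3x3) and "t" (3): a world point X has camera coordinates R X + t. Camera axes: x right, y down, z forward; pixel columns grow to the right and rows downward; lengths in m; the calibration is good to about 2 mm. A picture is of the moment at which its call begins.
- ctrl.sign_off(): hands the job in, once; it reports no verdict.
Trained networks look in the newest picture that a camera, given by its name, has taken for a name from the list of things; names that differ only in an ending like _2 or _b are one class to them, and where a whole thing is asked for, a point or a joint stands for the part that bears it (a point fixed in the world has none). Each returns a list of dicts, best first, with "conf" (0 to 1); they miss things now and then, are a little off and sometimes report something else, mostly with a low value. They report only what shows in the picture. A call takes as long as a camera call. They do not tell look-alikes from the thing itself.
- cut_out(camera, query): "pixels" (480x640 bool, what is visible of it) and "box" ([centre column, centre row, width, height] in pixels, round what is visible of it).
The state is a dict: "time": time; "qpos": joint angles; "dq": joint speeds; "joint_efforts": joint torques, N m; "eef_pos": TCP position; "tcp_rot": TCP orientation; "contact_force": force on the tool from outside, world axes, zero at the start; "wrist_torque": the same for the moment, N m; "opening": opening from 0.0 (shut) to 1.0 (fully open).
Only numpy, scipy, OpenCV 4.12 (cv2) and the standard library are available. Lean on these libraries where they do the work, as an engineer would, in place of code of your own. Each camera call takes 0.05 s, during which the arm holds its last target.

## Working session

There is one attempt and no reset: what is moved stays moved. The work goes in short steps, Python scripts to look and compute and a tool call to move; the robot and the scene stay as the last step left them, time stands still between calls to the robot, and variables do not carry over. Pictures are saved under pics/ and viewed, and the job is handed in when it is done.

Besides the shell and the picture viewer there is one more tool, called after "Request:" in YAML: its name, and indented under it one key for each argument. jog_arm: Moves the arm, as the interface text tells. Its arguments: {"type":"object","properties":{"commands":{"type":"string"},"gripper":{"type":"number"},"grip_force":{"type":"number"}},"required":["commands"]}

```bash
mkdir -p pics; ls
cat > h.py <<'E'
import numpy as np, cv2
from plant import get_state, vision, ctrl, cut_out
def pts(c,mask=None):
    z=c["z_map"]; v,u=np.nonzero((z>0) if mask is None else ((z>0)&mask))
    d=z[v,u]; P=np.stack([(u-c["cx"])/c["fx"]*d,(v-c["cy"])/c["fy"]*d,d],1)
    return (P-c["t"])@c["R"], u, v
def save(c,n): cv2.imwrite("pics/"+n,c["frame"][:,:,::-1])
E
python3 - <<'E'
from h import *
for n in ["scene","side","wrist"]:
    c=vision.read_camera(n); save(c,n+"0.png"); np.savez("/tmp/"+n+"0.npz",**c)
    print(n,"campos",-c["R"].T@c["t"],c["fx"])
    for q in ["stand","stop_rod","mount","clamp_turn","spare_stub"]:
        for r in cut_out(n,q)[:3]:
            P,u,v=pts(c,r["pixels"]); print(n,q,round(r["conf"],2),np.round(r["box"]),np.round(np.median(P,0),3),np.round(P.max(0),3))
print(get_state())
E
```

```text
pics
scene campos [1.05829148 0.89691912 0.83855134] 498.5500658619008
scene stand 0.58 [285. 244.  83. 102.] [ 0.609 -0.084  0.017] [ 0.709 -0.005  0.234]
scene stop_rod 0.49 [296. 211.  15.  29.] [ 0.568 -0.092  0.22 ] [ 0.583 -0.078  0.234]
scene mount 0.52 [296. 264.  18.  21.] [ 0.57  -0.085  0.036] [ 0.594 -0.064  0.051]
scene mount 0.47 [347. 293.  17.  14.] [0.492 0.068 0.013] [0.509 0.085 0.019]
scene mount 0.44 [338. 247.  17.   9.] [ 0.416 -0.112  0.013] [ 0.433 -0.095  0.018]
scene clamp_turn 0.52 [310. 223.  38.  22.] [ 0.539 -0.057  0.156] [ 0.582 -0.035  0.197]
scene spare_stub 0.51 [290. 254.   8.   4.] [ 0.556 -0.145  0.031] [ 0.567 -0.135  0.034]
scene spare_stub 0.49 [308. 222.  32.  21.] [ 0.531 -0.062  0.155] [ 0.583 -0.035  0.197]
side campos [ 0.44645673 -1.04388961  0.82943782] 575.3873484668247
side stand 0.61 [327. 306. 109. 122.] [ 0.601 -0.122  0.017] [0.704 0.271 0.235]
side stand 0.37 [305. 266.  43.  31.] [ 0.512 -0.054  0.157] [0.578 0.192 0.199]
side stop_rod 0.55 [319. 277.  16.  65.] [ 0.563 -0.103  0.207] [ 0.579 -0.085  0.235]
side stop_rod 0.18 [
[... 535 characters left out ...]
0273] 350.641391038257
{'time': 0.9, 'qpos': array([-1.48698226e+00,  2.86230732e-01,  1.57669233e+00,  9.40977493e-06,
        1.27860396e+00, -1.50020691e-01]), 'dq': array([-0.00069395,  0.00215883,  0.00028786, -0.00125799,  0.00133746,
        0.00051616]), 'joint_efforts': array([ 5.94377548e-05, -4.05958557e+01, -2.92945254e+01, -7.69698477e-05,
        4.77775193e-04,  1.38839900e-07]), 'eef_pos': array([ 0.15642049, -0.65661492,  0.23137525]), 'tcp_rot': array([9.93173103e-01, 1.16649842e-01, 3.41696428e-06, 3.29459646e-05]), 'contact_force': array([-0.0381047 , -0.12757973,  0.79443774]), 'wrist_torque': array([ 0.00299308,  0.03335907, -0.00105363]), 'opening': 0.9963341105809067}
```

Run:
```python
import numpy as np,cv2
a=np.load("/tmp/scene0.npz");b=np.load("/tmp/side0.npz")
A=cv2.resize(a["frame"][170:330,200:400],None,fx=2.6,fy=2.6,interpolation=3)[:,:,::-1]
B=cv2.resize(b["frame"][220:380,220:400],None,fx=2.6,fy=2.6,interpolation=3)[:,:,::-1]
cv2.imwrite("pics/c1.png",np.hstack([cv2.resize(A,(400,320)),cv2.resize(B,(400,356))[:320]]))
cv2.imwrite("pics/c2.png",cv2.resize(np.hstack([a["frame"],b["frame"]])[:,:,::-1],(800,300),interpolation=cv2.INTER_AREA))
cv2.imwrite("pics/c3.png",cv2.resize(b["frame"][230:370,240:400],None,fx=4,fy=4,interpolation=3)[:,:,::-1])
```

```text
(no output)
```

View pics/c2.png

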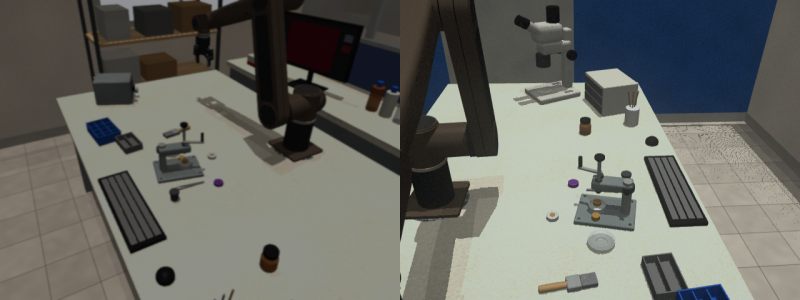

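View pics/c3.png

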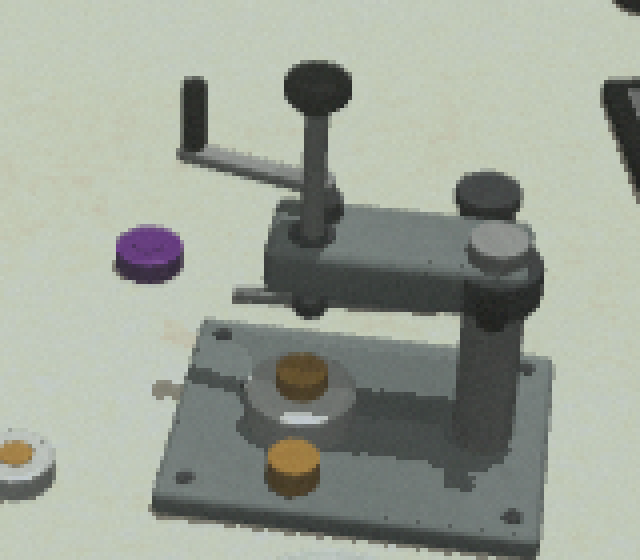

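View pics/c1.png

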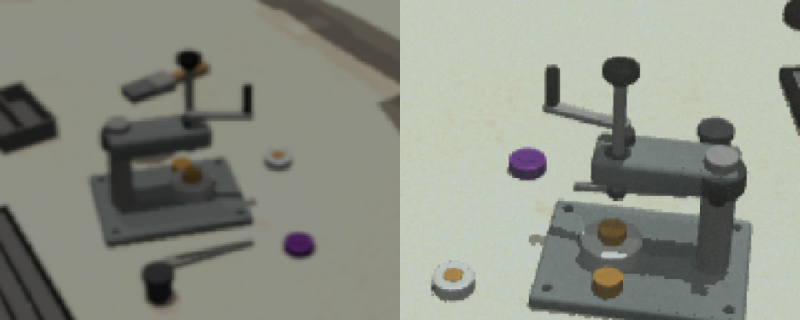

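Run:
```python
from h import *
for n in ["scene","side"]:
    c=dict(np.load(f"/tmp/{n}0.npz")); P,u,v=pts(c)
    box=(P[:,0]>.44)&(P[:,0]<.78)&(P[:,1]>-.24)&(P[:,1]<.03)
    P=P[box]; u=u[box]; v=v[box]
    def show(k,m): print(n,k,m.sum(),np.round(np.median(P[m],0),4),np.round(P[m].min(0),4),np.round(P[m].max(0),4))
    show("captop",(P[:,2]>.227)&(P[:,2]<.27))
    m=(P[:,2]>.227)&(P[:,2]<.27); print(np.percentile(P[m,2],[10,50,90,99]))
    show("post",(P[:,2]>.162)&(P[:,2]<.205)&(np.hypot(P[:,0]-.563,P[:,1]+.09)>.03))
    show("posttop",(P[:,2]>.192)&(P[:,2]<.205)&(np.hypot(P[:,0]-.563,P[:,1]+.09)>.03))
    m=abs(P[:,2]-.015)<.004; r=cv2.minAreaRect(P[m,:2].astype(np.float32)); print("plate",r)
    m=abs(P[:,2]-.135)<.004; r=cv2.minAreaRect(P[m,:2].astype(np.float32)); print("arm",r,m.sum())
    m=(abs(P[:,2]-.157)<.004); r=cv2.minAreaRect(P[m,:2].astype(np.float32)); print("lever",r,m.sum())
    m=(P[:,2]>.022)&(P[:,2]<.095)&(P[:,0]>.6); show("col",m)
    m=(P[:,2]>.028)&(P[:,2]<.06)&(P[:,0]<.61); show("mountstub",m)
```

```text
scene captop 69 [ 0.569  -0.0922  0.2308] [ 0.553  -0.1074  0.227 ] [ 0.5826 -0.078   0.2343]
[0.22793767 0.23075875 0.23291268 0.23381097]
scene post 63 [ 0.5095 -0.0416  0.1827] [ 0.5022 -0.0509  0.1636] [ 0.516  -0.037   0.1998]
scene posttop 15 [ 0.5086 -0.0443  0.1942] [ 0.5025 -0.0509  0.1927] [ 0.5144 -0.0393  0.1998]
plate ((0.5924568176269531, -0.11514991521835327), (0.1815585345029831, 0.19968797266483307), 76.2626953125)
arm ((0.6147833466529846, -0.09787080436944962), (0.05732423812150955, 0.13920427858829498), 73.75074005126953) 448
lever ((0.5379502177238464, -0.06772766262292862), (0.03356607258319855, 0.08492983132600784), 65.38606262207031) 123
scene col 257 [ 0.6639 -0.1067  0.0579] [ 0.6409 -0.1255  0.0222] [ 0.6749 -0.1003  0.0949]
scene mountstub 297 [ 0.5652 -0.0906  0.0363] [ 0.5331 -0.1598  0.0283] [ 0.5943 -0.0642  0.0512]
side captop 135 [ 0.562  -0.1026  0.2313] [ 0.5475 -0.1161  0.227 ] [ 0.5795 -0.0846  0.2352]
[0.22830992 0.23130601 0.23323373 0.23481545]
side post 98 [ 0.5066 -0.051   0.1822] [ 0.5012 -0.0585  0.1624] [ 0.5121 -0.0414  0.1987]
side posttop 26 [ 0.5057 -0.0493  0.1959] [ 0.5013 -0.0544  0.1923] [ 0.512  -0.0414  0.1987]
plate ((0.5848192572593689, -0.13872070610523224), (0.22427421808242798, 0.1995326429605484), 76.66111755371094)
arm ((0.6110743284225464, -0.10406196117401123), (0.06246679276227951, 0.1397913545370102), 73.83956146240234) 792
lever ((0.5397892594337463, -0.06590677797794342), (0.03096514753997326, 0.09014713019132614), 48.33457565307617) 165
side col 423 [ 0.6524 -0.1323  0.0591] [ 0.6398 -0.1387  0.0221] [ 0.6719 -0.1153  0.0948]
side mountstub 572 [ 0.5571 -0.1119  0.0363] [ 0.5312 -0.1625  0.0281] [ 0.5893 -0.068   0.0523]
```

Request:
jog_arm:
  commands: "0.1 0.14 0.08 0 0 0.4; 0.409 0.56 0.08 0 0 2.46; 0.409 0.56 0.08 0 0 2.46; 0.409 0.56 0.08 0 0 2.46; 0.409 0.56 0.08 0 0 2.46; 0.409 0.56 0.08 0 0 2.46; 0.409 0.56 0.08 0 0 2.46; 0.409 0.56 0.08 0 0 2.46; 0.409 0.56 0.08 0 0 2.46; 0.409 0.56 0.08 0 0 2.46; 0.409 0.56 0.08 0 0 2.46; 0.409 0.56 0.08 0 0 2.46; 0.409 0.56 0.08 0 0 2.46; 0.409 0.56 0.08 0 0 2.46; 0.409 0.56 0.08 0 0 2.46; 0.409 0.56 0.08 0 0 2.46; 0.409 0.56 0.08 0 0 2.46; 0.409 0.56 0.08 0 0 2.46"
  gripper: 0

```text
time: 3.15
eef_pos: [0.5653, -0.0968, 0.3113]
tcp_rot: [0.222, 0.975, -0.0, 0.0]
contact_force: [-0.4, 0.5, 0.5]
opening: 0.001
```

Run:
```python
from h import *
c=vision.read_camera("wrist"); save(c,"w1.png"); np.savez("/tmp/w1.npz",**c)
s=get_state(); print({k:np.round(s[k],4) for k in s})
P,u,v=pts(c)
def show(k,m):
    if m.any(): print(k,m.sum(),np.round(np.median(P[m],0),4),np.round(P[m].min(0),4),np.round(P[m].max(0),4), cv2.minEnclosingCircle(P[m,:2].astype(np.float32)))
near=(P[:,0]>.48)&(P[:,0]<.62)&(P[:,1]>-.2)&(P[:,1]<.03)
show("cap",near&(np.hypot(P[:,0]-.5655,P[:,1]+.0965)<.03)&(P[:,2]>.225)&(P[:,2]<.245))
show("post",near&(np.hypot(P[:,0]-.507,P[:,1]+.047)<.025)&(P[:,2]>.19)&(P[:,2]<.21))
m=abs(P[:,2]-.135)<.004; print("arm",cv2.minAreaRect(P[m,:2].astype(np.float32)),m.sum())
```

```text
{'time': np.float64(3.2), 'qpos': array([-0.3463,  0.0113,  1.7392,  0.    ,  1.391 , -1.4688]), 'dq': array([ 0.0022, -0.    , -0.0008,  0.    , -0.0018, -0.0023]), 'joint_efforts': array([-1.87000e-02, -3.06945e+01, -3.02269e+01, -8.00000e-04,
        3.00000e-04,  1.90000e-03]), 'eef_pos': array([ 0.5654, -0.0967,  0.3113]), 'tcp_rot': array([0.2223, 0.975 , 0.    , 0.    ]), 'contact_force': array([ 0.7367, -0.2342, -0.5909]), 'wrist_torque': array([-0.0094,  0.021 ,  0.018 ]), 'opening': np.float64(-0.0037)}
cap 1889 [ 0.563  -0.0967  0.2325] [ 0.548  -0.1142  0.2251] [ 0.5807 -0.0806  0.2352] ((0.5643846392631531, -0.09744654595851898), 0.01687629520893097)
post 270 [ 0.5074 -0.0466  0.1973] [ 0.501  -0.0525  0.1906] [ 0.5135 -0.0401  0.2   ] ((0.5075615048408508, -0.0464627668261528), 0.006477929651737213)
arm ((0.6091868281364441, -0.09998562186956406), (0.05157644301652908, 0.13370560109615326), 76.25778198242188) 3309
```

View pics/w1.png

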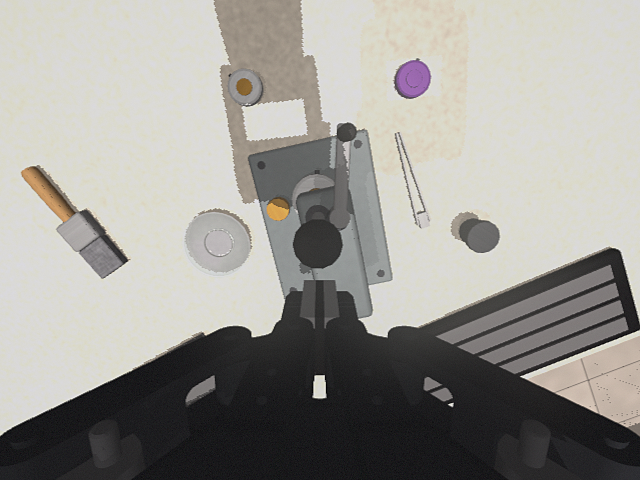

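Run:
```python
from h import *
c=dict(np.load("/tmp/side0.npz")); P,u,v=pts(c)
for vv in range(316,332):
    m=(v==vv)&(abs(u-315)<=3); print(vv,np.round(np.median(P[m],0),4))
```

```text
316 [ 0.5672 -0.0371  0.0141]
317 [ 0.5672 -0.0422  0.0155]
318 [ 0.5619 -0.0867  0.0489]
319 [ 0.5614 -0.0896  0.0487]
320 [ 0.5617 -0.0929  0.0483]
321 [ 0.5614 -0.0969  0.0488]
322 [ 0.5607 -0.0996  0.0482]
323 [ 0.5604 -0.102   0.0479]
324 [ 0.56   -0.1062  0.0486]
325 [ 0.5596 -0.1082  0.0474]
326 [ 0.5592 -0.1116  0.0474]
327 [ 0.5595 -0.1109  0.0445]
328 [ 0.5598 -0.1101  0.0412]
329 [ 0.5599 -0.1117  0.0396]
330 [ 0.5597 -0.111   0.0361]
331 [ 0.5591 -0.1159  0.0377]
```

Request:
jog_arm:
  commands: "-0.001 -0.0006 -0.03 0 0 0; -0.001 -0.0006 -0.05 0 0 0; -0.001 -0.0006 -0.062 0 0 0; -0.001 -0.0006 -0.068 0 0 0; -0.001 -0.0006 -0.070 0 0 0; -0.001 -0.0006 -0.070 0 0 0; -0.001 -0.0006 -0.070 0 0 0"

```text
time: 4.08
eef_pos: [0.5648, -0.0973, 0.2422]
tcp_rot: [0.222, 0.975, -0.0, 0.001]
contact_force: [-0.5, -0.2, 0.1]
opening: -0.003
```

Request:
jog_arm:
  commands: "0 0 -0.002 0 0 0;0 0 -0.004 0 0 0;0 0 -0.006 0 0 0;0 0 -0.008 0 0 0;0 0 -0.010 0 0 0;0 0 -0.012 0 0 0;0 0 -0.014 0 0 0;0 0 -0.016 0 0 0"

```text
time: 5.08
eef_pos: [0.5644, -0.0972, 0.2253]
tcp_rot: [0.222, 0.975, -0.0, -0.0]
contact_force: [-1.1, 1.0, 2.4]
opening: 0.002
```

Request:
jog_arm:
  commands: "0 0 -0.002 0 0 0;0 0 -0.004 0 0 0;0 0 -0.006 0 0 0;0 0 -0.008 0 0 0;0 0 -0.010 0 0 0;0 0 -0.012 0 0 0;0 0 -0.014 0 0 0;0 0 -0.016 0 0 0;0 0 -0.018 0 0 0;0 0 -0.020 0 0 0;0 0 -0.022 0 0 0;0 0 -0.023 0 0 0;0 0 -0.024 0 0 0"

```text
time: 6.7
eef_pos: [0.5644, -0.0972, 0.2013]
tcp_rot: [0.222, 0.975, -0.0, -0.0]
contact_force: [-1.2, 0.8, 1.8]
opening: 0.001
```

Run:
```python
from h import *
c=vision.read_camera("side"); save(c,"s2.png"); np.savez("/tmp/s2.npz",**c)
cv2.imwrite("pics/s2c.png",cv2.resize(c["frame"][230:370,240:400],None,fx=4,fy=4,interpolation=3)[:,:,::-1])
```

```text
(no output)
```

View pics/s2c.png

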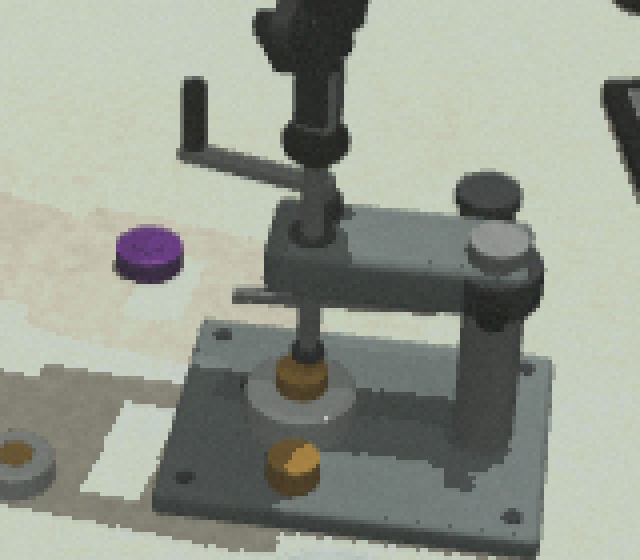

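Request:
jog_arm:
  commands: "0 0 -0.0007 0 0 0;0 0 -0.0014 0 0 0;0 0 -0.002 0 0 0;0 0 -0.0025 0 0 0;0 0 -0.003 0 0 0"

```text
time: 7.38
eef_pos: [0.5644, -0.0972, 0.1983]
tcp_rot: [0.222, 0.975, 0.0, 0.0]
contact_force: [-1.0, 1.5, 1.6]
opening: -0.001
```

Request:
jog_arm:
  commands: "0 0 -0.0004 0 0 0;0 0 -0.0008 0 0 0;0 0 -0.001 0 0 0;0 0 -0.001 0 0 0"

```text
time: 7.88
eef_pos: [0.5644, -0.0972, 0.1973]
tcp_rot: [0.222, 0.975, -0.0, -0.0]
contact_force: [-1.0, 0.2, 1.7]
opening: 0.001
```

Run:
```python
from h import *
for i in range(4): vision.read_camera("side"); print(get_state()["contact_force"],get_state()["eef_pos"])
```

```text
[-0.7954186  -0.14336418 -0.00179178] [ 0.56441082 -0.0972057   0.1972721 ]
[-0.3924506   0.00126347  1.06835424] [ 0.5644076  -0.09720095  0.1972693 ]
[-0.1315572   0.4358382   0.07806408] [ 0.56441344 -0.09720228  0.19728739]
[-0.99869352  0.17595425  0.98694369] [ 0.56442111 -0.09720177  0.19728034]
```

Request:
jog_arm:
  commands: "0 0 -0.0004 0 0 0;0 0 -0.0008 0 0 0;0 0 -0.001 0 0 0"

```text
time: 8.45
eef_pos: [0.5644, -0.0972, 0.1963]
tcp_rot: [0.222, 0.975, -0.0, -0.0]
contact_force: [-1.2, 0.7, 1.4]
opening: -0.003
```

Request:
jog_arm:
  commands: "0 0 -0.0004 0 0 0;0 0 -0.0007 0 0 0"

```text
time: 8.7
eef_pos: [0.5644, -0.0972, 0.1956]
tcp_rot: [0.222, 0.975, -0.0, 0.0]
contact_force: [-0.9, -0.0, 0.7]
opening: 0.0
```

Request:
jog_arm:
  commands: "0 0 -0.0004 0 0 0;0 0 -0.0008 0 0 0"

```text
time: 8.95
eef_pos: [0.5644, -0.0972, 0.1948]
tcp_rot: [0.222, 0.975, 0.0, 0.0]
contact_force: [-0.9, -0.0, 2.0]
opening: -0.001
```

Request:
jog_arm:
  commands: "0 0 -0.0003 0 0 0;0 0 -0.0006 0 0 0"

```text
time: 9.2
eef_pos: [0.5644, -0.0972, 0.1942]
tcp_rot: [0.222, 0.975, 0.0, 0.0]
contact_force: [-1.3, 1.1, 1.9]
opening: 0.003
```

Request:
jog_arm:
  commands: "0 0 -0.0003 0 0 0;0 0 -0.0005 0 0 0"

```text
time: 9.45
eef_pos: [0.5644, -0.0972, 0.1937]
tcp_rot: [0.222, 0.975, 0.0, 0.0]
contact_force: [-0.7, 1.0, 1.4]
opening: 0.0
```

Request:
jog_arm:
  commands: "0 0 -0.0003 0 0 0;0 0 -0.0006 0 0 0"

```text
time: 9.7
eef_pos: [0.5644, -0.0972, 0.1931]
tcp_rot: [0.222, 0.975, -0.0, 0.0]
contact_force: [-1.3, 0.2, 2.1]
opening: -0.003
```

Request:
jog_arm:
  commands: "0 0 -0.0003 0 0 0;0 0 -0.0005 0 0 0"

```text
time: 9.95
eef_pos: [0.5644, -0.0972, 0.1929]
tcp_rot: [0.222, 0.975, -0.0, -0.0]
contact_force: [-0.8, 0.2, 2.5]
opening: -0.004
```

Run:
```python
from h import *
f=[]
for i in range(3): c=vision.read_camera("side"); f.append(get_state()["contact_force"]);
print(np.round(f,1))
cv2.imwrite("pics/s3c.png",cv2.resize(c["frame"][300:340,290:350],None,fx=10,fy=10,interpolation=0)[:,:,::-1])
```

```text
[[-2.2 -0.4  2.4]
 [-1.   0.2  3.7]
 [-2.1  0.7  3.3]]
```

View pics/s3c.png

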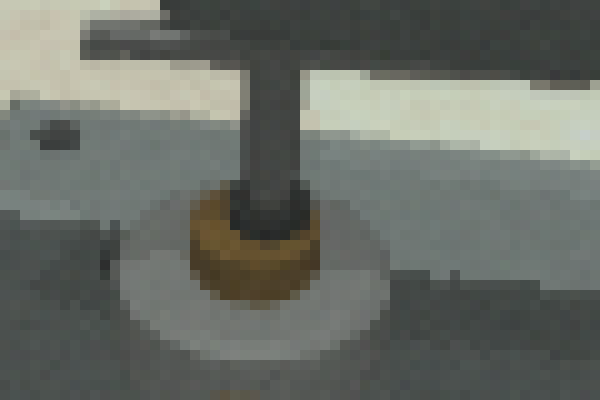

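Request:
jog_arm:
  commands: "0 0 -0.0002 0 0 0;0 0 -0.0005 0 0 0;0 0 -0.0005 0 0 0"

```text
time: 10.48
eef_pos: [0.5644, -0.0972, 0.1925]
tcp_rot: [0.222, 0.975, -0.0, 0.0]
contact_force: [-1.8, 0.7, 4.7]
opening: -0.001
```

Run:
```python
from h import *
f=[]
for i in range(5): c=vision.read_camera("side"); f.append(get_state()["contact_force"]);
print(np.round(f,1),np.mean(f,0),get_state()["eef_pos"])
```

```text
[[-2.5  1.   6.1]
 [-3.   1.5  4.8]
 [-2.8  1.7  4.4]
 [-3.1  1.   5.6]
 [-3.1  0.1  4.8]] [-2.90618773  1.04201653  5.13101917] [ 0.56442503 -0.09719067  0.19248583]
```

Request:
jog_arm:
  commands: "0 0 0.001 0 0 0;0 0 0.003 0 0 0;0 0 0.01 0 0 0;0 0 0.03 0 0 0;0 0 0.055 0 0 0;0 0 0.08 0 0 0;-0.025 0.025 0.09 0 0 0;-0.0568 0.0507 0.09 0 0 0;-0.0568 0.0507 0.09 0 0 0;-0.0568 0.0507 0.09 0 0 0;-0.0568 0.0507 0.09 0 0 0"

```text
time: 12.1
eef_pos: [0.5083, -0.0471, 0.2826]
tcp_rot: [0.222, 0.975, -0.0, 0.0]
contact_force: [-0.4, 0.5, 0.4]
opening: 0.002
```

Request:
jog_arm:
  commands: "0 0 0 0 0 0; 0 0 0 0 0 0; 0 0 0 0 0 0; 0 0 0 0 0 0"
  gripper: 55
  grip_force: 20

```text
time: 12.6
eef_pos: [0.5076, -0.0466, 0.282]
tcp_rot: [0.222, 0.975, -0.0, -0.0]
contact_force: [0.2, -0.0, 0.4]
opening: 0.55
```

Run:
```python
from h import *
c=vision.read_camera("wrist"); save(c,"w2.png"); np.savez("/tmp/w2.npz",**c)
s=get_state(); print(s["eef_pos"],s["opening"],s["contact_force"])
P,u,v=pts(c)
def show(k,m):
    if m.any(): print(k,m.sum(),np.round(np.median(P[m],0),4),np.round(P[m].min(0),4),np.round(P[m].max(0),4), cv2.minEnclosingCircle(P[m,:2].astype(np.float32)))
show("cap",(np.hypot(P[:,0]-.5645,P[:,1]+.0972)<.03)&(P[:,2]>.185)&(P[:,2]<.245))
show("post",(np.hypot(P[:,0]-.5076,P[:,1]+.0465)<.025)&(P[:,2]>.18)&(P[:,2]<.21))
c=vision.read_camera("side"); save(c,"s4.png"); np.savez("/tmp/s4.npz",**c)
A=cv2.resize(c["frame"][230:370,240:400],(400,350),interpolation=3)
B=cv2.imread("pics/w2.png"); cv2.imwrite("pics/j4.png",np.hstack([A[:,:,::-1],cv2.resize(B,(400,350))]))
P,u,v=pts(c)
show("caps",(np.hypot(P[:,0]-.5645,P[:,1]+.0972)<.03)&(P[:,2]>.182)&(P[:,2]<.215))
```

```text
[ 0.50762136 -0.04654939  0.28207179] 0.5455059698963042 [-0.19354446  0.01793373  0.21723862]
cap 1469 [ 0.5618 -0.0955  0.1929] [ 0.5476 -0.1138  0.185 ] [ 0.5809 -0.0804  0.1952] ((0.5641910433769226, -0.09703715145587921), 0.017021704465150833)
post 352 [ 0.5054 -0.0456  0.1971] [ 0.5006 -0.0524  0.1801] [ 0.5132 -0.0399  0.1999] ((0.507148802280426, -0.04635080695152283), 0.006579991430044174)
caps 171 [ 0.5631 -0.1052  0.1909] [ 0.5473 -0.1168  0.182 ] [ 0.5792 -0.086   0.1967] ((0.5631537437438965, -0.09929214417934418), 0.017609698697924614)
```

View pics/j4.png

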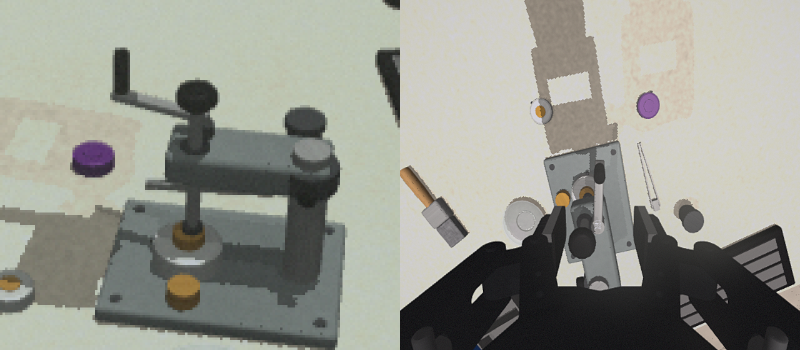

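Request:
jog_arm:
  commands: "0 0 -0.04 0 0 0;0 0 -0.08 0 0 0;0 0 -0.1 0 0 0;0 0 -0.11 0 0 0;0 0 -0.114 0 0 0;0 0 -0.114 0 0 0;0 0 -0.114 0 0 0"

```text
time: 13.58
eef_pos: [0.5083, -0.0467, 0.1693]
tcp_rot: [0.222, 0.975, -0.0, 0.001]
contact_force: [0.4, -0.5, 0.2]
opening: 0.553
```

Request:
jog_arm:
  commands: "0 0 0 0 0 0; 0 0 0 0 0 0; 0 0 0 0 0 0; 0 0 0 0 0 0;0 0 0 0 0 0;0 0 0 0 0 0"
  gripper: 0
  grip_force: 20

```text
time: 14.32
eef_pos: [0.5078, -0.0466, 0.1686]
tcp_rot: [0.222, 0.975, -0.0, 0.0]
contact_force: [-1.2, 0.2, 3.5]
opening: 0.14
```

Run:
```python
from h import *
c=vision.read_camera("side"); s=get_state(); print(s["eef_pos"],s["opening"],s["contact_force"],s["wrist_torque"])
cv2.imwrite("pics/s5.png",cv2.resize(c["frame"][230:370,240:400],None,fx=4,fy=4,interpolation=3)[:,:,::-1])
# arc
piv=np.array([.5642,-.0972])+.0193*np.array([np.sin(np.radians(14)),np.cos(np.radians(14))])
p=np.array(s["eef_pos"][:2]); d=p-piv; r=np.hypot(*d); a0=np.arctan2(d[1],d[0]); print(piv,r,np.degrees(a0),"theta",np.radians(166)-a0)
for t in np.arange(.05,1.06,.05):
    q=piv+r*np.array([np.cos(a0-t),np.sin(a0-t)])-p; print("%.2f: %.4f %.4f 0 0 0 %.2f;"%(t,*q,-t))
```

```text
[ 0.50778792 -0.0465749   0.16853124] 0.1398802969809999 [-1.79903096 -0.42444875  3.62759336] [0.04092496 0.20079413 0.03892725]
[ 0.56886909 -0.07847329] 0.0689087554754437 152.42510649533304 theta 0.2369265872640307
0.05: 0.0017 0.0030 0 0 0 -0.05;
0.10: 0.0035 0.0059 0 0 0 -0.10;
0.15: 0.0055 0.0088 0 0 0 -0.15;
0.20: 0.0076 0.0115 0 0 0 -0.20;
0.25: 0.0098 0.0141 0 0 0 -0.25;
0.30: 0.0122 0.0166 0 0 0 -0.30;
0.35: 0.0146 0.0190 0 0 0 -0.35;
0.40: 0.0172 0.0213 0 0 0 -0.40;
0.45: 0.0200 0.0234 0 0 0 -0.45;
0.50: 0.0228 0.0254 0 0 0 -0.50;
0.55: 0.0257 0.0272 0 0 0 -0.55;
0.60: 0.0287 0.0289 0 0 0 -0.60;
0.65: 0.0318 0.0305 0 0 0 -0.65;
0.70: 0.0349 0.0318 0 0 0 -0.70;
0.75: 0.0381 0.0331 0 0 0 -0.75;
0.80: 0.0414 0.0341 0 0 0 -0.80;
0.85: 0.0447 0.0350 0 0 0 -0.85;
0.90: 0.0481 0.0358 0 0 0 -0.90;
0.95: 0.0515 0.0363 0 0 0 -0.95;
1.00: 0.0549 0.0367 0 0 0 -1.00;
1.05: 0.0584 0.0370 0 0 0 -1.05;
```

View pics/s5.png

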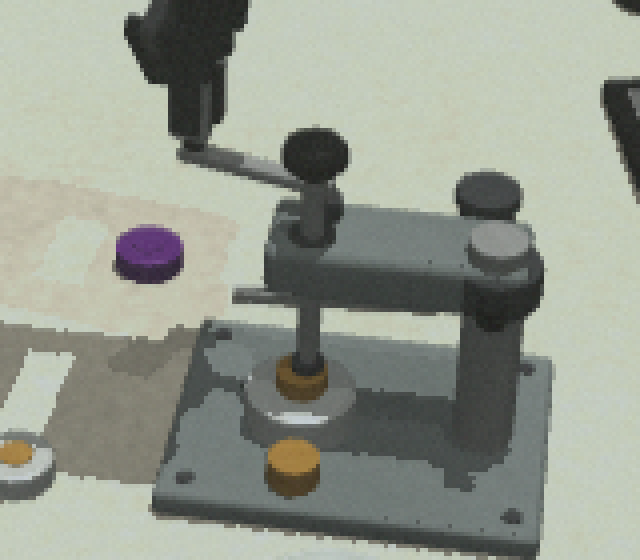

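Request:
jog_arm:
  commands: "0.0017 0.0030 0 0 0 -0.05;0.0035 0.0059 0 0 0 -0.10;0.0055 0.0088 0 0 0 -0.15;0.0076 0.0115 0 0 0 -0.20;0.0098 0.0141 0 0 0 -0.25;0.0122 0.0166 0 0 0 -0.30;0.0146 0.0190 0 0 0 -0.35;0.0172 0.0213 0 0 0 -0.40;0.0200 0.0234 0 0 0 -0.45;0.0228 0.0254 0 0 0 -0.50;0.0228 0.0254 0 0 0 -0.50"

```text
time: 15.75
eef_pos: [0.5309, -0.0212, 0.1685]
tcp_rot: [0.456, 0.89, 0.0, 0.001]
contact_force: [-1.3, 0.3, 4.0]
opening: 0.144
```

Run:
```python
from h import *
c=vision.read_camera("side"); s=get_state(); print(s["eef_pos"],s["opening"],s["contact_force"],s["wrist_torque"])
```

```text
[ 0.53083739 -0.02123389  0.16853063] 0.14002727133461892 [-1.43997276 -0.65708238  3.64319709] [-0.01299343  0.03984033 -0.03135747]
```

Request:
jog_arm:
  commands: "0.0029 0.0018 0 0 0 -0.05;0.0059 0.0035 0 0 0 -0.10;0.0090 0.0051 0 0 0 -0.15;0.0121 0.0064 0 0 0 -0.20;0.0153 0.0077 0 0 0 -0.25;0.0186 0.0087 0 0 0 -0.30;0.0219 0.0096 0 0 0 -0.35;0.0253 0.0104 0 0 0 -0.40;0.0253 0.0104 0 0 0 -0.40"

```text
time: 16.92
eef_pos: [0.5559, -0.011, 0.1684]
tcp_rot: [0.624, 0.782, -0.0, 0.0]
contact_force: [-0.6, -1.2, 4.4]
opening: 0.141
```

Run:
```python
from h import *
c=vision.read_camera("side"); s=get_state(); print(s["eef_pos"],s["opening"],s["contact_force"],s["wrist_torque"])
```

```text
[ 0.55587816 -0.01104291  0.16846944] 0.14227838452431088 [-0.95871293 -1.49260282  4.26676933] [-0.22617961  0.17847351  0.00201268]
```

Request:
jog_arm:
  commands: "0.0017 0.0003 0 0 0 -0.025;0.0034 0.0005 0 0 0 -0.05;0.0034 0.0005 0 0 0 -0.05"

```text
time: 17.35
eef_pos: [0.5594, -0.0104, 0.1684]
tcp_rot: [0.643, 0.766, 0.0, 0.001]
contact_force: [-0.9, -0.6, 5.8]
opening: 0.141
```

Request:
jog_arm:
  commands: "0.0017 0.0002 0 0 0 -0.025;0.0017 0.0002 0 0 0 -0.025"

```text
time: 17.6
eef_pos: [0.5595, -0.0104, 0.1683]
tcp_rot: [0.652, 0.758, -0.002, -0.001]
contact_force: [-5.7, -2.1, 8.1]
opening: 0.143
```

Request:
jog_arm:
  commands: "0.0017 0.0002 0 0 0 -0.025;0.0017 0.0002 0 0 0 -0.025"

```text
time: 17.85
eef_pos: [0.5596, -0.0105, 0.1682]
tcp_rot: [0.662, 0.75, -0.004, -0.003]
contact_force: [-11.2, -4.3, 11.2]
opening: 0.144
```

Request:
jog_arm:
  commands: "0.001 0.0001 0 0 0 0;0.001 0.0001 0 0 0 0;-0.001 -0.0001 0 0 0 0.015;-0.003 -0.0003 0 0 0 0.04;-0.003 -0.0003 0 0 0 0.04"

```text
time: 18.48
eef_pos: [0.5594, -0.0106, 0.1684]
tcp_rot: [0.647, 0.762, -0.0, 0.0]
contact_force: [-2.2, -2.3, 5.6]
opening: 0.139
```

Request:
jog_arm:
  commands: "0 0 0 0 0 0;0 0 0 0 0 0;0 0 0 0 0 0;0 0 0 0 0 0"
  gripper: 45

```text
time: 18.98
eef_pos: [0.5593, -0.0099, 0.1677]
tcp_rot: [0.647, 0.762, -0.0, -0.0]
contact_force: [-0.0, -0.0, 0.3]
opening: 0.453
```

Run:
```python
from h import *
c=vision.read_camera("side"); s=get_state(); print(s["eef_pos"],s["opening"],s["contact_force"],s["wrist_torque"])
cv2.imwrite("pics/s6.png",cv2.resize(c["frame"][230:370,240:400],None,fx=4,fy=4,interpolation=3)[:,:,::-1])
```

```text
[ 0.55941498 -0.00996713  0.16786606] 0.4486729251920309 [-0.55328694 -0.39305155  0.1514943 ] [-0.0093712   0.03108121  0.03701299]
```

View pics/s6.png

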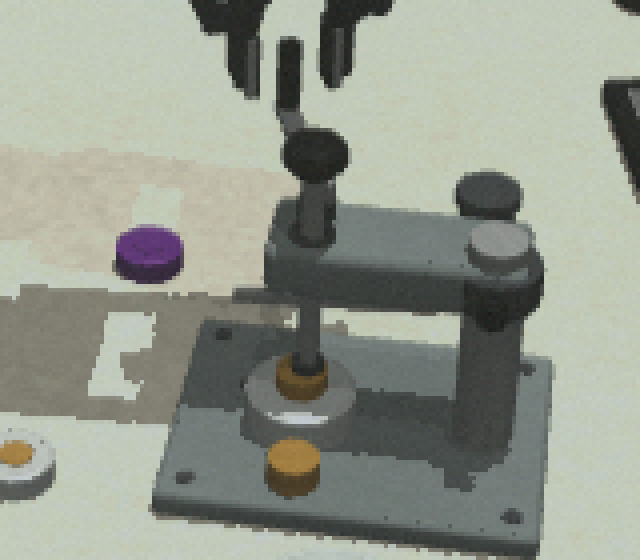

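Request:
jog_arm:
  commands: "0 0 0.02 0 0 0;0 0 0.05 0 0 0;0 0 0.09 0 0 0;0 0 0.13 0 0 0;0 0 0.14 0 0 0;0 0 0.14 0 0 0;0 0 0.14 0 0 0"

```text
time: 19.9
eef_pos: [0.5587, -0.0099, 0.3061]
tcp_rot: [0.647, 0.762, -0.001, -0.001]
contact_force: [-0.3, 0.7, 0.6]
opening: 0.45
```

Run:
```python
from h import *
c=vision.read_camera("wrist"); save(c,"w7.png")
s=get_state(); print(s["time"],s["eef_pos"],s["contact_force"])
P,u,v=pts(c)
def show(k,m):
    if m.any(): print(k,m.sum(),np.round(np.median(P[m],0),4),np.round(P[m].min(0),4),np.round(P[m].max(0),4), cv2.minEnclosingCircle(P[m,:2].astype(np.float32)))
show("cap",(np.hypot(P[:,0]-.5645,P[:,1]+.0972)<.03)&(P[:,2]>.185)&(P[:,2]<.245))
m=(np.hypot(P[:,0]-.56,P[:,1]+.01)<.03)&(P[:,2]>.19)&(P[:,2]<.205); show("post",m)
q=np.array(cv2.minEnclosingCircle(P[m,:2].astype(np.float32))[0])-[.56887,-.07847]; print(np.hypot(*q),np.radians(166)-np.arctan2(q[1],q[0]))
c=vision.read_camera("side"); P,u,v=pts(c)
o=dict(np.load("/tmp/s4.npz")); d=np.abs(c["frame"].astype(int)-o["frame"]).sum(2)
show("caps",(np.hypot(P[:,0]-.5645,P[:,1]+.0972)<.03)&(P[:,2]>.182)&(P[:,2]<.215))
m=(v>=300)&(v<345)&(u>295)&(u<335)
def mt(c):
    P,u,v=pts(c); m=(abs(u-315)<25)&(P[:,2]>.030)&(P[:,2]<.044)&(abs(P[:,0]-.56)<.05)&(abs(P[:,1]+.1)<.04); return P[m].mean(0),P[m].min(0),P[m].max(0)
print(mt(dict(np.load("/tmp/side0.npz"))),mt(c))
A=cv2.resize(c["frame"][230:370,240:400],(400,350),interpolation=3)
cv2.imwrite("pics/j7.png",np.hstack([A[:,:,::-1],cv2.resize(cv2.imread("pics/w7.png"),(400,350))]))
```

```text
19.95 [ 0.55864175 -0.00995158  0.30592174] [-0.1648579  -0.56217416 -0.30308821]
cap 1217 [ 0.5646 -0.0939  0.1929] [ 0.5483 -0.113   0.185 ] [ 0.5813 -0.0805  0.1952] ((0.5647764801979065, -0.09682802855968475), 0.017016690224409103)
post 245 [ 0.56   -0.0083  0.1973] [ 0.554  -0.0153  0.1901] [ 0.5663 -0.0029  0.1993] ((0.5599685907363892, -0.00933974888175726), 0.006522930692881346)
0.06970098067136214 1.198391993172239
caps 168 [ 0.5629 -0.1057  0.1911] [ 0.547  -0.1164  0.1825] [ 0.5793 -0.0854  0.1947] ((0.5633907914161682, -0.0999700129032135), 0.017518900334835052)
(array([ 0.55897318, -0.10918806,  0.03629518]), array([ 0.53116583, -0.13995663,  0.03001008]), array([ 0.58931263, -0.06804665,  0.04318283])) (array([ 0.55905565, -0.10937685,  0.03651895]), array([ 0.53118141, -0.1396227 ,  0.03002043]), array([ 0.5894176 , -0.06881819,  0.04395138]))
```

View pics/j7.png

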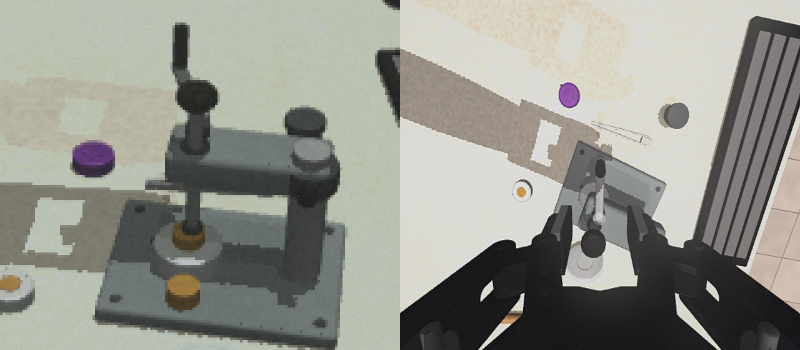

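Left, the side view shows the foot (192,225) on the stub and the lever swung over. The clamp angle measures 1.198 rad. The cap has not moved (top 0.193 m) and neither has the mount, and the gripper is clear. I'm handing the job in.

```bash
python3 -c "
from h import *
print(ctrl.sign_off())"
```

```text
the job is handed in; nothing more can be done
None
```

The rod is resting on the stub and the clamp lever is turned to its end stop. I handed the job in at about 20 s of the 54 s allowed.

- **Lowering the rod:** I pushed the cap down with the shut fingers until the force rose from about 2 N to about 5 N. That leaves roughly 3 N on the stub. The cap top ended at about 0.193 m.
- **Locking the lever:** I gripped the post and swung it clockwise along its arc. Near the end the tool stopped moving while the sideways force rose to at least 12 N, which I took as the hard stop. I then eased off, opened the fingers and lifted clear.
- **Last checks:**
  - The lever measured 1.198 rad against the 1.2 rad stop.
  - The cap height was the same before and after locking.
  - The mount had not shifted by more than about 1 mm, which is within measurement noise.
  - The wrist force was near zero, with the gripper well clear.

The force readings carried about 0.7 N of noise, so the load on the stub is approximate. I did not measure the other items on the bench afterwards. The ones visible in the last pictures looked undisturbed, and the arm never went near them. No check failed or disagreed.

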